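# Load a drawer-pull blank on the sprung centring stage of a turning shop

## Task

Slide the safety tab back towards the robot so that the hold-down bar is free, lift the bar up and leave it standing open. Then load the T-shaped wooden blank, rib up, flat on the stage plate between the two sprung end stops, squeezing it in so that it sits midway between the stops, on the plate's scribed line and square to the stops. Let go of it, and leave the other workpieces and tools where they are.

Things in the scene. Friction and masses are not known exactly. Their poses are not given: they have to be found in the camera images.
- plate: the centring stage: dark steel plate fixed to the bench, 170 mm (x) by 275 mm (y), 12 mm thick. x points away from the robot's side, y along the line of the stops, towards the bar's hinge, z up; origin on its underside, midway between the stops (plate from y = -110 to +165 mm). Behind each stop is a fixed housing 56 mm wide in x, 85 to 105 mm out in y, 34 mm high above the bench
- stage_mid (a point): point on the plate's top face midway between the two stops, where two white scribed lines cross (one runs along y from stop to stop, the other along x); axes as the plate's. The centre of the blank's underside must end here
- stop_right_face (a point): middle of the top edge of the inner face of the sprung steel stop on the -y side of the plate. It is 50 mm wide (x), 12 mm thick, square-edged, its top 20 mm above the plate. At rest the face is 57 mm from stage_mid; it can be pushed outwards (-y) against a spring, at most 12 mm to a hard end (1 N at first, then 0.5 N more per mm)
- stop_left_face (a point): the same for the equal sprung stop on the +y side, pushed outwards to +y. At rest the faces are 114 mm apart, 6 mm less than the blank's length, so it does not go straight down: hold one end lower, below its stop's top, push that stop out 7 to 12 mm, then lower the other end inside its stop
- tab (a joint): travel of the safety tab, a steel tongue 8 mm thick across the bar's top near the hinge: 0 over the bar (locked), 0.036 drawn fully back along the plate's -x; bar free from about 0.025. Stays where left (friction 1.5 N). Its fixed guide block stands at plate x -85 to -20, y 94 to 116 mm, 79 mm high
- tab_grip (a point): on the black block standing on the tab, by which it is drawn: 14 mm (x) by 20 mm (y), 34 mm high above the tongue; this point is 18 mm above the tongue's top, 14 mm below the block's top, on its centre; axes as the plate's
- bar (a joint): angle of the hold-down bar: 0 level over the stage (underside 56 mm above the plate), 1.57 upright, at most 1.7 rad. It turns about the plate's x, the handle end rising and swinging over to +y. The hinge is stiff: it stays where left; about 3 N at the handle lifts it. It cannot rise while the tab is over it
- bar_handle (a point): grip point on the bar's handle: a round steel rod 14 mm in diameter, along the plate's x at the free end of the bar, 150 mm from the hinge. It sticks out towards the robot side; this point is on its axis, 22 mm from its free end and 37 mm from the bar's side (bar 22 mm wide, 10 mm thick)
- bar_hinge (a point): fixed point on the hinge axis of the bar, which runs along the plate's x; at plate x = 0, y = 145 mm, 73 mm above the bench, between cheeks (x -24 to +24, y 128 to 162 mm, 88 mm high)
- blank: the workpiece, light wood, loose on the bench, T-shaped in section: a foot 120 mm long (its x), 44 mm wide (its y), 16 mm thick, with a rib 26 mm wide and 34 mm high along the middle of its top over the full length; 50 mm high in all, about 0.16 kg. Origin at the centre of its underside, z up. Its two ends are alike
- disc: loose light-wood bowl blank, a disc 96 mm across, 34 mm high, standing on its flat face; origin under its centre. Bystander
- batten: loose light-wood batten of plain rectangular section, 150 x 34 x 24 mm, lying flat; origin under its centre. Bystander
- finial: loose turned knob of darker wood, 60 mm across the foot, 95 mm high, standing; origin under its foot. Bystander
- glue: loose white glue bottle, 56 mm across, 130 mm high, standing; origin under its centre. Bystander
Things that resemble listed ones, but are neither listed nor needed, are in the scene too. Leave any orange, purple or red look-alike of the blank alone.

How it is judged (in metres and radians):
On the way, in this order (a step that is already met when the one before it is completed fails the run):
1. the safety tab is drawn back clear of the bar, which is still down (value of joint tab above 0.025 m and value of joint bar below 0.15 rad), for 0.1 s.
2. the hold-down bar is raised well clear of the stage (value of joint bar above 1 rad), for 0.2 s.
At the end, for the whole second after the job is handed in: The blank lies flat on the plate (tilt under 0.04 rad, within 2.5 mm of it), centred within 3 mm between the stops and 5 mm of the scribed line, square within 0.06 rad, released, at rest; the bar stays raised (over 1.0 rad) and the tab drawn back (over 25 mm) (y of blank in the frame of stage_mid between -0.003 and 0.003 m and x of blank in the frame of stage_mid between -0.005 and 0.005 m and z of blank in the frame of stage_mid between -0.003 and 0.0025 m and angle between blank's own z axis and vertical below 0.04 rad and angle between the x axis of blank and the y axis of plate, either way round below 0.06 rad and linear speed of blank below 0.01 m/s and value of joint bar above 1 rad and value of joint tab above 0.025 m); the robot touches nothing.
It fails at once if the disc is pushed more than 25 mm from its place (distance of disc from where it was at the start of the episode above 0.025 m).
It fails at once if the batten is pushed more than 25 mm from its place (distance of batten from where it was at the start of the episode above 0.025 m).
It fails at once if the finial is pushed more than 25 mm from its place (distance of finial from where it was at the start of the episode above 0.025 m).
It fails at once if the glue is pushed more than 25 mm from its place (distance of glue from where it was at the start of the episode above 0.025 m).
It also fails if it takes over 72 s, if anything falls off the work surface, if the arm or the gripper's body presses on something with over 40 N, if the wrist force passes 120 N, or if a joint passes its speed limit or range.

## Robot

A 6-joint arm with a two-finger parallel gripper is mounted at the origin on the work surface. World frame = base frame: x ahead of the robot, y to its left, z up, the work surface at z = 0. Lengths are in mm, angles in rad, forces in N, time in s.
With the tool pointing down it reaches from about 300 to 775 mm from the base axis. Payload 14.6 kg.
Tool frame: the origin (TCP) lies on the centre line of the jaws, within the pads' length; the fingertips stand manip.finger_overhang ahead of it and the grasp point (between the pads) lies 11 mm behind it (manip.finger_overhang is the distance from the TCP to the fingertips, in mm); y points along the fingers, x is the direction in which the jaws open and shut, and the axes are right-handed (so a half turn about y gives the same grasp; the last joint's range is limited). The gripper opens to 94 mm and grips with 3 to 60 N. Pads are 16 mm wide; open, the fingers measure 119 mm over their backs; the gripper's body (75 mm by 177 mm) begins 78 mm behind the grasp point.
Start: joints at [1.234, 0.3, 1.521, -0, 1.321, -0.067], TCP at [146.594, 530.094, 213.446] pointing down, gripper open.
Joint ranges: [-3.03, 3.03], [-0.79, 2.21], [0.23, 2.52], [-1.04, 4.18], [0, 3.07], [-2.55, 2.55]. Speed limits (rad/s): [2.22, 2.22, 2.57, 3.14, 3.14, 3.14].

## Interface

Orientations are given as [roll, pitch, yaw] about the fixed x, y, z axes, in that order (R = Rz(yaw) Ry(pitch) Rx(roll)).
In Python, from cell import monitor, viewer, ticket, manip gives the robot as it stands.
- The arm moves only by the shell command python3 -m jog 'ROWS' [FORCE]. ROWS is JSON, a list of rows, each an object of numbers: "grip": the finger opening in cm, from 0 to 9.4; "dx", "dy", "dz": the shift along the tool's x, y, z in cm; "spin": the turn about the tool's y in degrees. In form: [{"grip": .., "dx": .., "dy": .., "dz": .., "spin": ..}, ...]. A call has 1 to 20 rows; each row is the pose to reach, as a shift and turn from the pose commanded when the call began, along the tool's axes at that moment; what a row does not reach only later rows make up. A row lasts 1/8 s, in which the tool goes at most 62.5 mm and 10.7 degrees, less where a joint would pass 70% of its speed; a pose out of reach is approached as far as the arm can. A call with a gripper value outside its range is refused whole. The fingers move at their own pace and stop on an object; FORCE is the grip in N (left out, the last holds). Time passes only in rows, so rows that repeat a pose let the fingers close. It gives the time, the measured TCP pose, the force and the opening at its end, in the units of the state.
- monitor.read_state(): the state, without advancing time (a new reading comes with each control period).
- viewer.camera(name): name is "scene" or "top"; returns a dict with "color" (480x640x3 uint8, red, green, blue), "vertical_fov" (degrees; the focal length in pixels is half the picture's height over the tangent of half this angle, whatever the lens; pixels are square), "cx", "cy" (the principal point, pixels), "k1" (the pictures are not rectified: a ray, as slopes to the right and down, at radius r is drawn at 1 + k1 r^2 times it, then the intrinsics apply), "rvec" (rotation vector, rad) and "tvec" (3), from world to camera coordinates, as OpenCV has them. Camera axes: x right, y down, z forward; pixel columns grow to the right and rows downward; lengths in mm; the calibration is good to about 2 mm. A picture is of the moment at which its call begins. There is no depth.
- ticket.sign_off(): hands the job in, once; it reports no verdict.
The state is a dict: "clock": time; "joints": joint angles; "qd": joint speeds; "effort": joint torques, N m; "eef_pos": TCP position; "eef_rot": TCP orientation; "wrist_force": force on the tool from outside, world axes, zero at the start; "moment": the same for the moment, N m; "finger_gap": finger opening in mm.
Only numpy, scipy, OpenCV 4.12 (cv2) and the standard library are available. Lean on these libraries where they do the work, as an engineer would, in place of code of your own. Each camera call takes 0.05 s, during which the arm holds its last target. There are 200 camera calls.

## Working session

There is one attempt and no reset: what is moved stays moved. The work goes in short steps, Python scripts to look and compute and a shell command to move; the robot and the scene stay as the last step left them, time stands still between calls to the robot, and variables do not carry over. Pictures are saved under pics/ and viewed, about 8 in all and at most 12, crops included, and the job is handed in when it is done.

```bash
ls; mkdir -p pics; python3 - <<'E'
from cell import monitor, viewer, ticket, manip
import cv2
s=monitor.read_state();print(s, manip.finger_overhang)
for n in("scene","top"):
    c=viewer.camera(n);cv2.imwrite(f"pics/{n}0.png",c["color"][:,:,::-1]);c.pop("color");print(n,c)
E
```

```text
pics
{'clock': 0.0, 'joints': array([ 1.23442611e+00,  3.00467345e-01,  1.52159607e+00, -1.89142468e-05,
        1.32071397e+00, -6.66308728e-02]), 'qd': array([-0.00157052, -0.00150471,  0.00032126,  0.00267781, -0.00197091,
       -0.00047686]), 'effort': array([ 1.47362234e-04, -5.31819606e+01, -3.52742851e+01,  7.08467513e-02,
        2.43756291e-02, -1.14891336e-04]), 'eef_pos': array([146.50061147, 529.85581296, 212.88204966]), 'eef_rot': array([-1.57073572e+00,  1.18332745e-03,  1.30106171e+00]), 'wrist_force': array([ 0.73288624, -0.23843271, -0.42555043]), 'moment': array([-0.03172713,  0.04656278,  0.04791543]), 'finger_gap': 93.93396219997071} 8.0
scene {'vertical_fov': 43.32254595204971, 'cx': 323.33659230738886, 'cy': 240.8081729737837, 'k1': -0.18031665501279603, 'rvec': array([ 1.47503666,  1.88463229, -0.99131295]), 'tvec': array([ 215.12839915, -206.69783525, 1810.96526786])}
top {'vertical_fov': 47.454413939138476, 'cx': 314.1293106018677, 'cy': 240.96969930512404, 'k1': -0.14740366670148985, 'rvec': array([ 2.14793687, -2.1058097 ,  0.16188941]), 'tvec': array([ -87.36424122,  521.96440701, 1149.94366376])}
```

View pics/scene0.png

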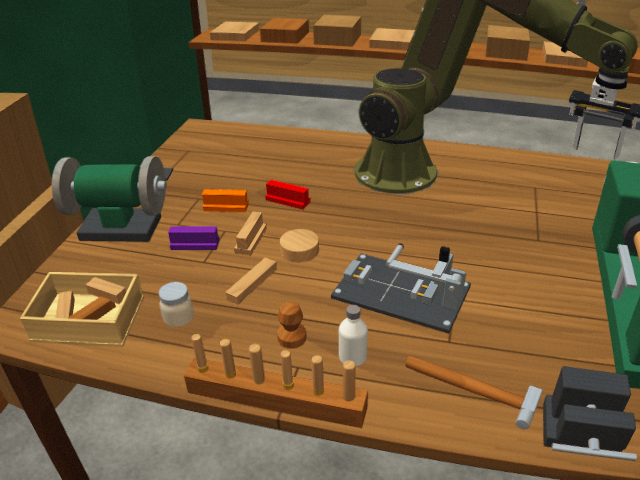

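View pics/top0.png

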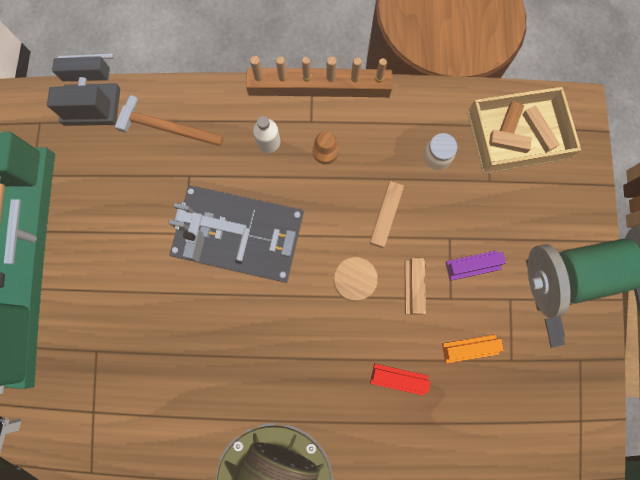

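The scene view shows the stage at (400,287), and the blank at (250,232) near the disc (299,244). In the top view, the plate is at (237,233) and the blank at (415,287). I'll enlarge both.

```bash
python3 - <<'E'
import cv2,numpy as np
t=cv2.imread("pics/top0.png");s=cv2.imread("pics/scene0.png")
r=lambda im,x,y,w,h,k:cv2.resize(im[y:y+h,x:x+w],None,fx=k,fy=k,interpolation=cv2.INTER_CUBIC)
cv2.imwrite("pics/c1.png",r(t,160,180,150,110,5.3333))
a=r(t,390,240,80,100,5);b=r(s,215,195,80,100,5)
cv2.imwrite("pics/c2.png",np.hstack([a,b]))
cv2.imwrite("pics/c3.png",r(s,325,235,150,100,5.3333))
E
```

```text
(no output)
```

View pics/c1.png

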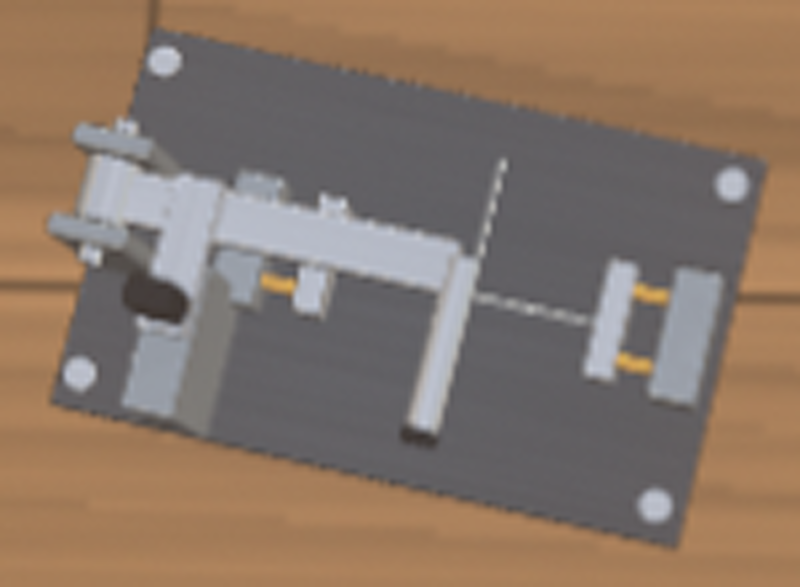

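View pics/c2.png

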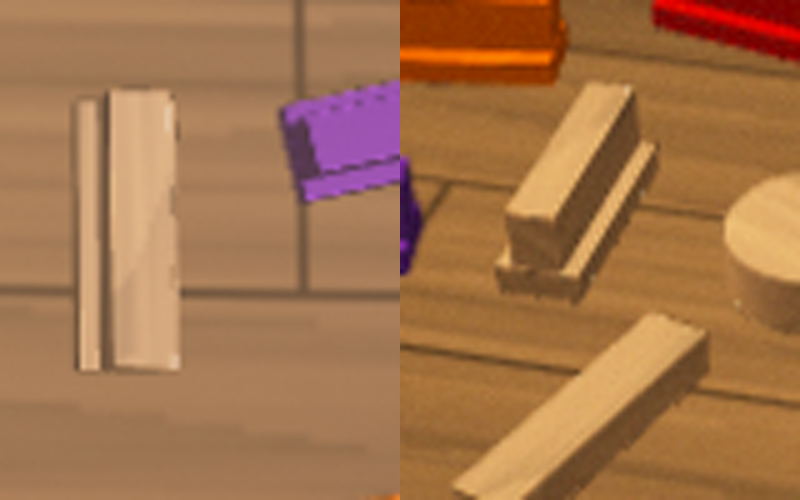

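View pics/c3.png

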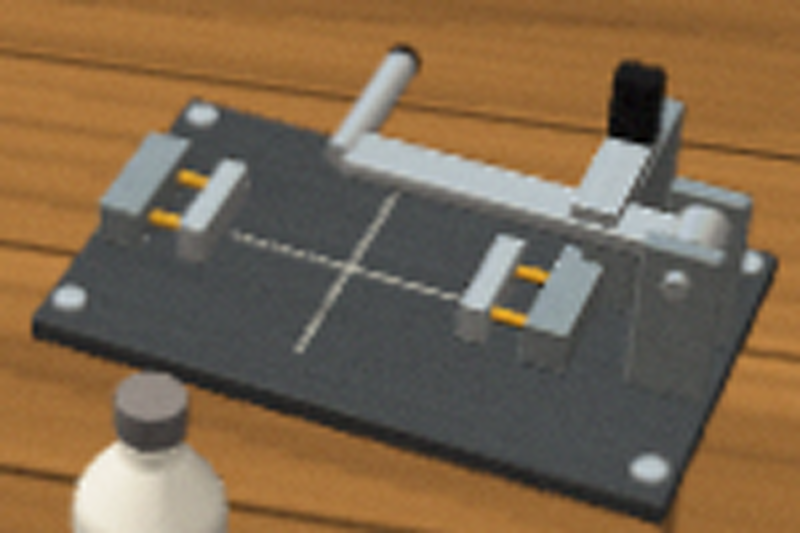

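Both plates' corners, the scribe cross, the rib and the foot are clear, and the blank lies rib up. Next I fit the poses.

```bash
cat > h.py <<'E'
import numpy as np,cv2
from scipy.optimize import least_squares
from cell import viewer
def cam(n):
    c=viewer.camera(n);return c
def proj(c,P):
    P=np.atleast_2d(P).astype(float);f=240/np.tan(np.radians(c["vertical_fov"]/2))
    K=np.array([[f,0,c["cx"]],[0,f,c["cy"]],[0,0,1]])
    return cv2.projectPoints(P,c["rvec"],c["tvec"],K,np.array([c["k1"],0,0,0]))[0][:,0]
def px(a,x0,y0,k): return (np.array(a,float)+.5)/k-.5+[x0,y0]
def place(p,Q):
    c,s=np.cos(p[2]),np.sin(p[2]);Q=np.atleast_2d(Q).astype(float)
    return Q@np.array([[c,-s,0],[s,c,0],[0,0,1]]).T+[p[0],p[1],0]
def fit(obs,p0):
    r=lambda p:np.concatenate([(proj(c,place(p,Q))-u).ravel() for c,Q,u in obs])
    s=least_squares(r,p0,x_scale=[1,1,.01],loss='soft_l1');return s.x,r(s.x).reshape(-1,2).round(1)
def tri(cs,us,z0=50):
    s=least_squares(lambda P:np.concatenate([(proj(c,P)-u).ravel() for c,u in zip(cs,us)]),[500,100,z0]);return s.x,s.fun.round(1)
E
python3 - <<'E'
from h import *
T,S=cam("top"),cam("scene")
Qt=[[85,165,12],[85,-110,12],[-85,-110,12],[-85,165,12]]
p,r=fit([(T,Qt,px([(152,28),(767,160),(680,548),(50,403)],160,180,16/3)),
 (S,[[-85,-110,12],[-85,165,12],[85,165,12],[85,-110,12],[0,0,12]],px([(192,97),(777,262),(660,497),(33,320),(349,268)],325,235,16/3))],[450,100,0])
print("plate",p.round(3));print(r.tolist())
b,r=fit([(T,[[60,13,50],[60,-13,50],[-60,-13,50],[-60,13,50],[60,22,16],[-60,22,16]],px([(110,90),(173,90),(180,368),(115,368),(78,98),(80,370)],390,240,5)),
 (S,[[-60,-13,50],[-60,13,50],[60,13,50],[60,-13,50],[-60,22,16],[60,22,16],[60,-22,16]],px([(190,83),(234,88),(156,218),(107,212),(256,143),(173,277),(97,262)],215,195,5))],[400,-300,0])
print("blank",b.round(3));print(r.tolist())
def loc(P): return place([0,0,-p[2]],P-np.array([p[0],p[1],0]))[0].round(1)
for n,a,s in [("block top",(145,292),(640,68)),("rod end",(420,437),(405,53))]:
    P,f=tri([T,S],[px([a],160,180,16/3),px([s],325,235,16/3)]);print(n,P.round(1),loc(P),f)
for n,q in [("disc",(356,279,34)),("bat",(388,214,24)),("fin",(326,133,95)),("glue",(264,124,130)),("red",(400,376,50)),("purple",(476,262,50))]:
    s=least_squares(lambda v:(proj(T,[v[0],v[1],q[2]])-np.array(q[:2])).ravel(),[500,0]);print(n,s.x.round(0))
g=place(p,[[-48,-5,73]]);print("handle",g.round(1))
E
```

```text
plate [ 5.40005e+02  7.38050e+01 -2.02000e-01]
[[-0.2, -0.5], [0.2, -0.3], [-0.7, -0.0], [-0.3, 0.1], [-0.5, -0.6], [0.1, -2.0], [0.6, 1.3], [-1.0, -0.9], [-0.2, -0.3]]
blank [ 4.30261e+02 -3.02664e+02  8.00000e-03]
[[0.1, -0.1], [-0.6, -0.0], [-1.2, -0.0], [-0.2, -0.1], [-0.0, 0.3], [0.2, 0.0], [-0.7, -0.5], [-0.0, -0.4], [-0.5, -0.1], [-0.7, -0.3], [-0.1, -0.1], [0.9, -0.2], [-0.6, 0.5]]
block top [519.6 185.7 119.9] [-42.4 105.5 119.9] [-0.  0. -0.  0.]
rod end [470.6  83.2  76.3] [-69.9  -4.7  76.3] [-0.5  0.1 -0.5  0. ]
disc [ 443. -170.]
bat [ 591. -241.]
fin [753. -99.]
glue [758.  33.]
red [ 237. -264.]
purple [ 483. -431.]
handle [[492.   78.5  73. ]]
```

```bash
cat >> h.py <<'E'
from cell import monitor
PL=[540.0,73.8,-0.202]
def go(*tg):  # (plate-frame? x,y,z,yaw) world targets -> rows
    s=monitor.read_state();R=cv2.Rodrigues(np.zeros(3))[0]
    from scipy.spatial.transform import Rotation as Ro
    R=Ro.from_euler('xyz',s["eef_rot"]).as_matrix();yaw=np.arctan2(R[1,0],R[0,0])
    print("t",round(s["clock"],2),"pos",s["eef_pos"].round(1),"yaw",yaw.round(4),"F",s["wrist_force"].round(1),"gap",s["finger_gap"].round(1))
    for t in tg:
        d=R.T@(np.array(t[:3])-s["eef_pos"])/10
        print(t[:3],"dx %.2f dy %.2f dz %.2f spin %.2f"%(*d,-np.degrees((t[3]-yaw+np.pi)%(2*np.pi)-np.pi)))
def P(x,y,z,yaw): return (*place(PL,[[x,y,z]])[0].round(1),PL[2]+yaw)
E
python3 - <<'E'
from h import *
h=np.pi/2
go((250,330,210,1.33),P(-42.4,105.5,200,h),P(-42.4,105.5,101,h))
E
```

```text
Traceback (most recent call last):
  File "h.py", line 25, in go
    print("t",round(s["clock"],2),"pos",s["eef_pos"].round(1),"yaw",yaw.round(4),"F",s["wrist_force"].round(1),"gap",s["finger_gap"].round(1))
                                                                                                                     ^^^^^^^^^^^^^^^^^^^^^
AttributeError: 'float' object has no attribute 'round'
```

```bash
sed -i 's/s\["finger_gap"\].round(1)/round(s["finger_gap"],1)/; s/R=cv2.Rodrigues(np.zeros(3))\[0\]//' h.py
python3 - <<'E'
from h import *
h=np.pi/2
go((250,330,210,1.33),P(-42.4,105.5,200,h),P(-42.4,105.5,101,h))
E
```

```text
t 0.2 pos [146.5 530.  213.1] yaw 1.301 F [ 0.5 -0.6 -0.3] gap 93.8
(250, 330, 210) dx -16.51 dy 0.32 dz -15.30 spin -1.66
(np.float64(519.6), np.float64(185.7), np.float64(200.0)) dx -23.24 dy 1.33 dz -45.13 spin -3.88
(np.float64(519.6), np.float64(185.7), np.float64(101.0)) dx -23.23 dy 11.23 dz -45.13 spin -3.88
```

```bash
python3 -m jog '[{"grip":4.4,"dx":-8.2,"dz":-7.6,"spin":-2},{"grip":4.4,"dx":-16.5,"dz":-15.3,"spin":-2},{"grip":4.4,"dx":-16.5,"dz":-15.3,"spin":-2},{"grip":4.4,"dx":-19,"dy":0.8,"dz":-25,"spin":-3},{"grip":4.4,"dx":-21,"dy":1.3,"dz":-35,"spin":-3.9},{"grip":4.4,"dx":-23.2,"dy":1.3,"dz":-45.1,"spin":-3.9},{"grip":4.4,"dx":-23.2,"dy":1.3,"dz":-45.1,"spin":-3.9},{"grip":4.4,"dx":-23.2,"dy":1.3,"dz":-45.1,"spin":-3.9},{"grip":4.4,"dx":-23.2,"dy":1.3,"dz":-45.1,"spin":-3.9},{"grip":4.4,"dx":-23.2,"dy":1.3,"dz":-45.1,"spin":-3.9}]' 20
python3 - <<'E'
from h import *
h=np.pi/2
go(P(-42.4,105.5,101,h))
E
```

```text
t 0.2 pos [146.5 530.  213.1] yaw 1.301 F [ 0.5 -0.6 -0.3] gap 93.8
(np.float64(519.6), np.float64(185.7), np.float64(101.0)) dx -23.23 dy 11.23 dz -45.13 spin -3.88validation failed for argument at $[0]...
```

```bash
python3 -m jog '[{"grip":4.4,"dx":-8.2,"dy":0,"dz":-7.6,"spin":-2},{"grip":4.4,"dx":-16.5,"dy":0,"dz":-15.3,"spin":-2},{"grip":4.4,"dx":-16.5,"dy":0,"dz":-15.3,"spin":-2},{"grip":4.4,"dx":-19,"dy":0.8,"dz":-25,"spin":-3},{"grip":4.4,"dx":-21,"dy":1.3,"dz":-35,"spin":-3.9},{"grip":4.4,"dx":-23.2,"dy":1.3,"dz":-45.1,"spin":-3.9},{"grip":4.4,"dx":-23.2,"dy":1.3,"dz":-45.1,"spin":-3.9},{"grip":4.4,"dx":-23.2,"dy":1.3,"dz":-45.1,"spin":-3.9},{"grip":4.4,"dx":-23.2,"dy":1.3,"dz":-45.1,"spin":-3.9},{"grip":4.4,"dx":-23.2,"dy":1.3,"dz":-45.1,"spin":-3.9}]' 20
python3 - <<'E'
from h import *
h=np.pi/2
go(P(-42.4,105.5,101,h))
E
```

```text
clock: 1.45
eef_pos: [520.2, 185.2, 199.7]
eef_rot: [-1.57, 0.001, 1.367]
wrist_force: [0.1, 0.2, -0.2]
finger_gap: 43.9
t 1.45 pos [520.2 185.2 199.7] yaw 1.3669 F [ 0.1  0.2 -0.2] gap 43.9
(np.float64(519.6), np.float64(185.7), np.float64(101.0)) dx 0.04 dy 9.87 dz 0.06 spin -0.11
```

```bash
python3 -m jog '[{"grip":4.4,"dx":0,"dy":5,"dz":0,"spin":0},{"grip":4.4,"dx":0,"dy":8.5,"dz":0,"spin":0},{"grip":4.4,"dx":0,"dy":9.9,"dz":0,"spin":0},{"grip":4.4,"dx":0,"dy":9.9,"dz":0,"spin":0},{"grip":1,"dx":0,"dy":9.9,"dz":0,"spin":0},{"grip":1,"dx":0,"dy":9.9,"dz":0,"spin":0},{"grip":1,"dx":0,"dy":9.9,"dz":0,"spin":0},{"grip":1,"dx":0,"dy":9.9,"dz":0,"spin":0},{"grip":1,"dx":0,"dy":9.9,"dz":0,"spin":0},{"grip":1,"dx":0,"dy":9.9,"dz":0,"spin":0}]' 20
```

```text
clock: 2.7
eef_pos: [519.7, 185.6, 102.3]
eef_rot: [-1.572, 0.001, 1.369]
wrist_force: [-2.3, -6.0, 7.2]
finger_gap: 19.5
```

```bash
python3 -m jog '[{"grip":1,"dx":0,"dy":-0.1,"dz":0.8,"spin":0},{"grip":1,"dx":0,"dy":-0.1,"dz":1.6,"spin":0},{"grip":1,"dx":0,"dy":-0.1,"dz":2.4,"spin":0},{"grip":1,"dx":0,"dy":-0.1,"dz":3.0,"spin":0},{"grip":1,"dx":0,"dy":-0.1,"dz":3.4,"spin":0},{"grip":1,"dx":0,"dy":-0.1,"dz":3.4,"spin":0},{"grip":1,"dx":0,"dy":-0.1,"dz":3.4,"spin":0}]'
python3 - <<'E'
from h import *
h=np.pi/2
go(P(-48,-5,180,h),P(-48,-5,71,h))
E
```

```text
clock: 3.58
eef_pos: [485.3, 192.7, 102.4]
eef_rot: [-1.57, 0.001, 1.369]
wrist_force: [-2.7, -5.4, 0.5]
finger_gap: 19.6
t 3.58 pos [485.3 192.7 102.4] yaw 1.3692 F [-2.7 -5.4  0.5] gap 19.6
(np.float64(492.0), np.float64(78.5), np.float64(180.0)) dx -11.06 dy -7.75 dz -2.93 spin 0.02
(np.float64(492.0), np.float64(78.5), np.float64(71.0)) dx -11.05 dy 3.15 dz -2.94 spin 0.02
```

```bash
python3 -m jog '[{"grip":4.4,"dx":0,"dy":0,"dz":0,"spin":0},{"grip":4.4,"dx":0,"dy":0,"dz":0,"spin":0},{"grip":4.4,"dx":0,"dy":0,"dz":0,"spin":0},{"grip":4.4,"dx":0,"dy":-5,"dz":0,"spin":0},{"grip":4.4,"dx":-3,"dy":-7,"dz":-1,"spin":0},{"grip":4.4,"dx":-8,"dy":-6,"dz":-2.5,"spin":0},{"grip":4.4,"dx":-11.1,"dy":-4,"dz":-2.9,"spin":0},{"grip":4.4,"dx":-11.1,"dy":-4,"dz":-2.9,"spin":0},{"grip":4.4,"dx":-11.1,"dy":-1,"dz":-2.9,"spin":0},{"grip":4.4,"dx":-11.1,"dy":2,"dz":-2.9,"spin":0},{"grip":4.4,"dx":-11.1,"dy":3.8,"dz":-2.9,"spin":0},{"grip":4.4,"dx":-11.1,"dy":3.8,"dz":-2.9,"spin":0},{"grip":0.8,"dx":-11.1,"dy":3.8,"dz":-2.9,"spin":0},{"grip":0.8,"dx":-11.1,"dy":3.8,"dz":-2.9,"spin":0},{"grip":0.8,"dx":-11.1,"dy":3.8,"dz":-2.9,"spin":0},{"grip":0.8,"dx":-11.1,"dy":3.8,"dz":-2.9,"spin":0},{"grip":0.8,"dx":-11.1,"dy":3.8,"dz":-2.9,"spin":0},{"grip":0.8,"dx":-11.1,"dy":3.8,"dz":-2.9,"spin":0}]'
python3 - <<'E'
from h import *
import cv2
cv2.imwrite("pics/s1.png",cv2.resize(cam("scene")["color"][200:350,300:500,::-1],None,fx=4,fy=4,interpolation=cv2.INTER_CUBIC))
E
```

```text
clock: 5.82
eef_pos: [492.6, 78.7, 64.8]
eef_rot: [-1.571, -0.0, 1.369]
wrist_force: [-0.8, 3.0, 4.5]
finger_gap: 13.5
```

View pics/s1.png

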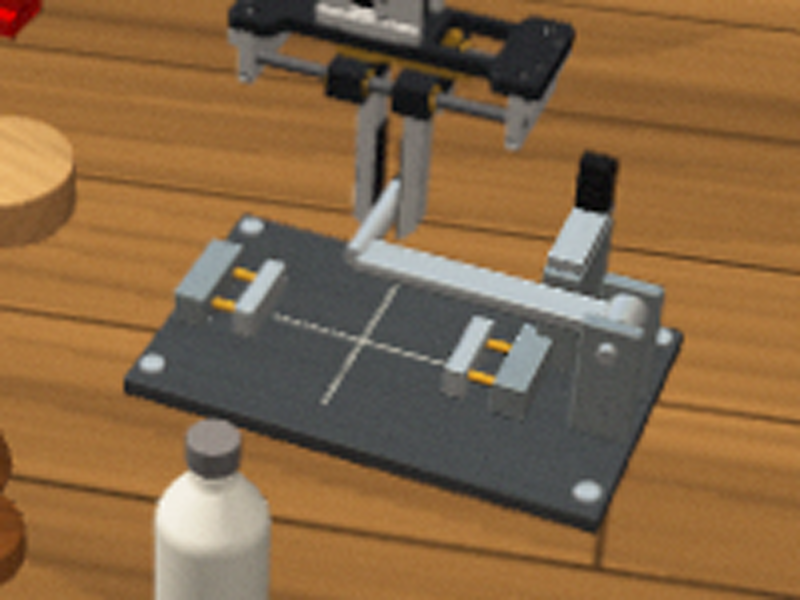

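Tab is drawn back (block at (597,180)) and the fingers hold the handle at (385,210). Now I lift along the arc.

```bash
python3 -m jog '[{"grip":0.8,"dx":0.07,"dy":-1.5,"dz":0,"spin":0},{"grip":0.8,"dx":0.3,"dy":-2.98,"dz":0,"spin":0},{"grip":0.8,"dx":0.67,"dy":-4.43,"dz":0,"spin":0},{"grip":0.8,"dx":1.18,"dy":-5.84,"dz":0,"spin":0},{"grip":0.8,"dx":1.84,"dy":-7.19,"dz":0,"spin":0},{"grip":0.8,"dx":2.62,"dy":-8.47,"dz":0,"spin":0},{"grip":0.8,"dx":3.53,"dy":-9.66,"dz":0,"spin":0},{"grip":0.8,"dx":4.55,"dy":-10.76,"dz":0,"spin":0},{"grip":0.8,"dx":5.68,"dy":-11.75,"dz":0,"spin":0},{"grip":0.8,"dx":6.9,"dy":-12.62,"dz":0,"spin":0},{"grip":0.8,"dx":8.2,"dy":-13.37,"dz":0,"spin":0},{"grip":0.8,"dx":9.56,"dy":-13.98,"dz":0,"spin":0},{"grip":0.8,"dx":10.99,"dy":-14.45,"dz":0,"spin":0},{"grip":0.8,"dx":12.45,"dy":-14.78,"dz":0,"spin":0},{"grip":0.8,"dx":13.94,"dy":-14.96,"dz":0,"spin":0},{"grip":0.8,"dx":13.94,"dy":-14.96,"dz":0,"spin":0},{"grip":0.8,"dx":13.94,"dy":-14.96,"dz":0,"spin":0}]'
```

```text
clock: 8.0
eef_pos: [520.6, 215.8, 215.2]
eef_rot: [-1.573, -0.002, 1.37]
wrist_force: [2.4, -0.2, 8.3]
finger_gap: 13.7
```

```bash
python3 -m jog '[{"grip":4.4,"dx":0,"dy":0,"dz":0,"spin":0},{"grip":4.4,"dx":0,"dy":0,"dz":0,"spin":0},{"grip":4.4,"dx":0,"dy":0,"dz":0,"spin":0},{"grip":4.4,"dx":0,"dy":-2,"dz":0,"spin":0},{"grip":4.4,"dx":0,"dy":-5,"dz":0,"spin":0},{"grip":4.4,"dx":0,"dy":-6,"dz":0,"spin":0},{"grip":4.4,"dx":0,"dy":-6,"dz":0,"spin":0}]' 25
python3 - <<'E'
from h import *
T,S=cam("top"),cam("scene")
r=lambda im,x,y,w,h,k:cv2.resize(im[y:y+h,x:x+w,::-1],None,fx=k,fy=k,interpolation=cv2.INTER_CUBIC)
cv2.imwrite("pics/s2.png",np.hstack([r(T["color"],160,150,133,150,3),r(S["color"],340,200,133,150,3)]))
go((430.3,-302.7,150,1.579),(430.3,-302.7,30,1.579))
E
```

```text
clock: 8.88
eef_pos: [520.3, 215.1, 273.8]
eef_rot: [-1.571, -0.0, 1.369]
wrist_force: [0.3, -0.5, -0.7]
finger_gap: 43.9
t 8.97 pos [520.  215.  272.8] yaw 1.3691 F [ 0.6 -0.8 -0.3] gap 44.1
(430.3, -302.7, 150) dx -52.51 dy 12.32 dz -1.61 spin -12.03
(430.3, -302.7, 30) dx -52.50 dy 24.32 dz -1.63 spin -12.03
```

View pics/s2.png

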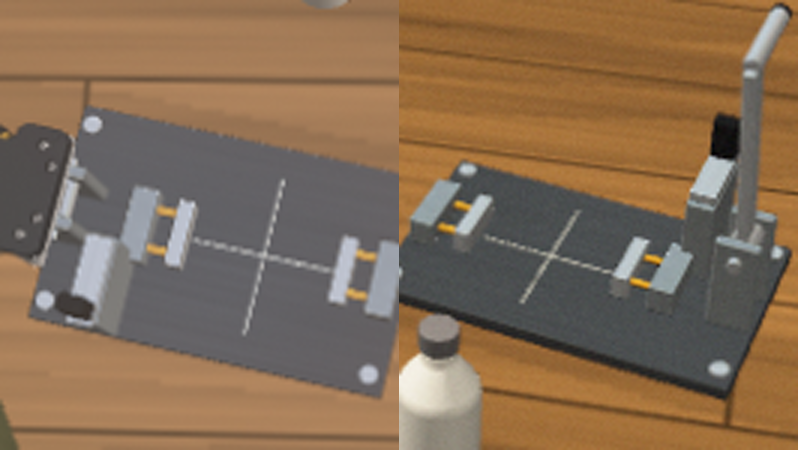

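The bar stands open, the tab is back, and the cross and stops are now clear: the cross is at crop pixel (264,257) in the top view and (551,256) in the scene view. Next, move to the blank.

```bash
python3 -m jog '[{"grip":5,"dx":-6,"dy":0,"dz":0,"spin":0},{"grip":5,"dx":-12,"dy":0,"dz":0,"spin":-3},{"grip":5,"dx":-18,"dy":2,"dz":0,"spin":-6},{"grip":5,"dx":-24,"dy":4,"dz":0,"spin":-9},{"grip":5,"dx":-30,"dy":6,"dz":-0.5,"spin":-12},{"grip":5,"dx":-36,"dy":8,"dz":-1,"spin":-12},{"grip":5,"dx":-42,"dy":10,"dz":-1.6,"spin":-12},{"grip":5,"dx":-48,"dy":12,"dz":-1.6,"spin":-12},{"grip":5,"dx":-52.5,"dy":12.3,"dz":-1.6,"spin":-12},{"grip":5,"dx":-52.5,"dy":12.3,"dz":-1.6,"spin":-12},{"grip":5,"dx":-52.5,"dy":12.3,"dz":-1.6,"spin":-12},{"grip":5,"dx":-52.5,"dy":12.3,"dz":-1.6,"spin":-12},{"grip":5,"dx":-52.5,"dy":12.3,"dz":-1.6,"spin":-12}]' 25
python3 - <<'E'
from h import *
T,S=cam("top"),cam("scene")
tp=lambda a:px(a,160,150,3); sp=lambda a:px(np.array(a)-[399,0],340,200,3)
p,r=fit([(T,[[0,0,12],[25,57,32],[-25,57,32],[25,-57,32],[-25,-57,32]],tp([(264,257),(197,202),(180,268),(345,237),(330,300)])),
 (S,[[0,0,12]],sp([(551,256)]))],[540,74,-.2])
print(p,r.tolist())
go((430.3,-302.7,30,1.579))
E
```

```text
clock: 10.6
eef_pos: [431.1, -301.6, 151.2]
eef_rot: [-1.571, 0.0, 1.58]
wrist_force: [-0.1, 0.6, -0.4]
finger_gap: 49.6
[ 5.39493634e+02  7.27534267e+01 -2.03539349e-01] [[0.4, -0.2], [-0.3, 0.3], [-0.2, -0.2], [-0.2, -0.4], [-0.5, 0.3], [-1.0, -0.7]]
t 10.7 pos [ 431.  -301.9  151.2] yaw 1.5795 F [-0.6  0.2 -0.3] gap 50.1
(430.3, -302.7, 30) dx -0.07 dy 12.12 dz 0.07 spin 0.03
```

```bash
sed -i 's/^PL=.*/PL=[539.7,73.3,-0.203]/' h.py
python3 -m jog '[{"grip":5,"dx":-0.1,"dy":5,"dz":0.1,"spin":0},{"grip":5,"dx":-0.1,"dy":10,"dz":0.1,"spin":0},{"grip":5,"dx":-0.1,"dy":12.1,"dz":0.1,"spin":0},{"grip":5,"dx":-0.1,"dy":12.1,"dz":0.1,"spin":0},{"grip":2,"dx":-0.1,"dy":12.1,"dz":0.1,"spin":0},{"grip":2,"dx":-0.1,"dy":12.1,"dz":0.1,"spin":0},{"grip":2,"dx":-0.1,"dy":12.1,"dz":0.1,"spin":0},{"grip":2,"dx":-0.1,"dy":12.1,"dz":0.1,"spin":0},{"grip":2,"dx":-0.1,"dy":12.1,"dz":0.1,"spin":0},{"grip":2,"dx":-0.1,"dy":12.1,"dz":0.1,"spin":0},{"grip":2,"dx":-0.1,"dy":11,"dz":0.1,"spin":0},{"grip":2,"dx":-0.1,"dy":8,"dz":0.1,"spin":0},{"grip":2,"dx":-0.1,"dy":4,"dz":0.1,"spin":0},{"grip":2,"dx":-0.1,"dy":0,"dz":0.1,"spin":0},{"grip":2,"dx":-0.1,"dy":0,"dz":0.1,"spin":0}]' 25
python3 - <<'E'
from h import *
T,S=cam("top"),cam("scene")
r=lambda im,x,y,w,h,k:cv2.resize(im[y:y+h,x:x+w,::-1],None,fx=k,fy=k,interpolation=cv2.INTER_CUBIC)
cv2.imwrite("pics/s3.png",r(S["color"],190,100,160,120,5))
go(P(0,8,150,0),P(0,8,70,0))
E
```

```text
clock: 12.58
eef_pos: [430.7, -304.2, 154.4]
eef_rot: [-1.575, 0.004, 1.579]
wrist_force: [0.0, 0.0, -2.1]
finger_gap: 25.7
t 12.68 pos [ 429.5 -303.3  150.8] yaw 1.5785 F [ 0.2  0.7 -1.9] gap 26.0
(np.float64(541.3), np.float64(81.1), np.float64(150.0)) dx 38.35 dy 0.09 dz -11.48 spin 102.07
(np.float64(541.3), np.float64(81.1), np.float64(70.0)) dx 38.35 dy 8.09 dz -11.48 spin 102.07
```

View pics/s3.png

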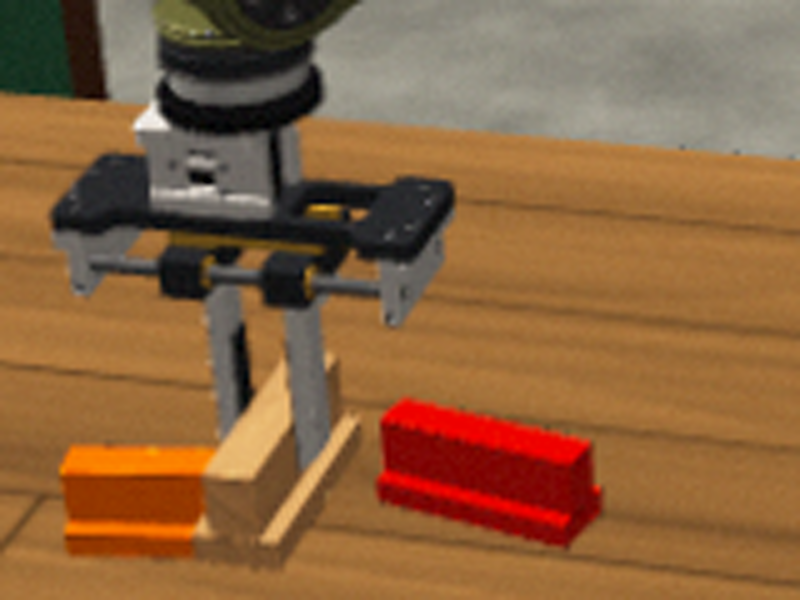

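Blank is held level with the fingers near the middle of its rib (crop (270,420)). Now I carry it above the stage.

```bash
python3 -m jog '[{"grip":2,"dx":4,"dy":0,"dz":-1.2,"spin":10},{"grip":2,"dx":8,"dy":0,"dz":-2.4,"spin":20},{"grip":2,"dx":12,"dy":0,"dz":-3.6,"spin":30},{"grip":2,"dx":16,"dy":0,"dz":-4.8,"spin":40},{"grip":2,"dx":20,"dy":0,"dz":-6,"spin":50},{"grip":2,"dx":24,"dy":0,"dz":-7.2,"spin":60},{"grip":2,"dx":28,"dy":0,"dz":-8.4,"spin":70},{"grip":2,"dx":32,"dy":0,"dz":-9.6,"spin":80},{"grip":2,"dx":35,"dy":0,"dz":-10.8,"spin":90},{"grip":2,"dx":38.1,"dy":0,"dz":-11.4,"spin":98},{"grip":2,"dx":38.1,"dy":0,"dz":-11.4,"spin":102.1},{"grip":2,"dx":38.1,"dy":0,"dz":-11.4,"spin":102.1},{"grip":2,"dx":38.1,"dy":0,"dz":-11.4,"spin":102.1},{"grip":2,"dx":38.1,"dy":4,"dz":-11.4,"spin":102.1},{"grip":2,"dx":38.1,"dy":6,"dz":-11.4,"spin":102.1},{"grip":2,"dx":38.1,"dy":6,"dz":-11.4,"spin":102.1}]'
python3 - <<'E'
from h import *
T,S=cam("top"),cam("scene")
r=lambda im,x,y,w,h,k:cv2.resize(im[y:y+h,x:x+w,::-1],None,fx=k,fy=k,interpolation=cv2.INTER_CUBIC)
im=r(S["color"],320,200,160,120,5)
s=monitor.read_state();e=s["eef_pos"]
for q in [(-60,-22),(60,-22)]:
  for z in (0,16): # blank x->plate y ; far side of the blank = plate +x = blank -y
    u=proj(S,place([e[0],e[1],PL[2]+np.pi/2],[[q[0],q[1],e[2]-30+z]]))[0]
    v=(u-[320,200]+.5)*5-.5;print(q,z,v.round(0));cv2.circle(im,tuple(int(a) for a in v),2,(255,0,255),-1)
cv2.imwrite("pics/s4.png",im)
go(P(0,4.5,73,0),P(0,4.5,42,0))
E
```

```text
clock: 14.68
eef_pos: [540.0, 78.0, 89.8]
eef_rot: [-1.572, 0.003, -0.203]
wrist_force: [-0.5, -0.9, -0.7]
finger_gap: 25.9
(-60, -22) 0 [221. 334.]
(-60, -22) 16 [222. 306.]
(60, -22) 0 [477. 405.]
(60, -22) 16 [479. 376.]
t 14.78 pos [541.1  78.2  91.8] yaw -0.2033 F [-0.7  0.2 -1.5] gap 26.0
(np.float64(540.6), np.float64(77.7), np.float64(73.0)) dx -0.04 dy 1.88 dz -0.06 spin -0.02
(np.float64(540.6), np.float64(77.7), np.float64(42.0)) dx -0.05 dy 4.98 dz -0.06 spin -0.02
```

View pics/s4.png

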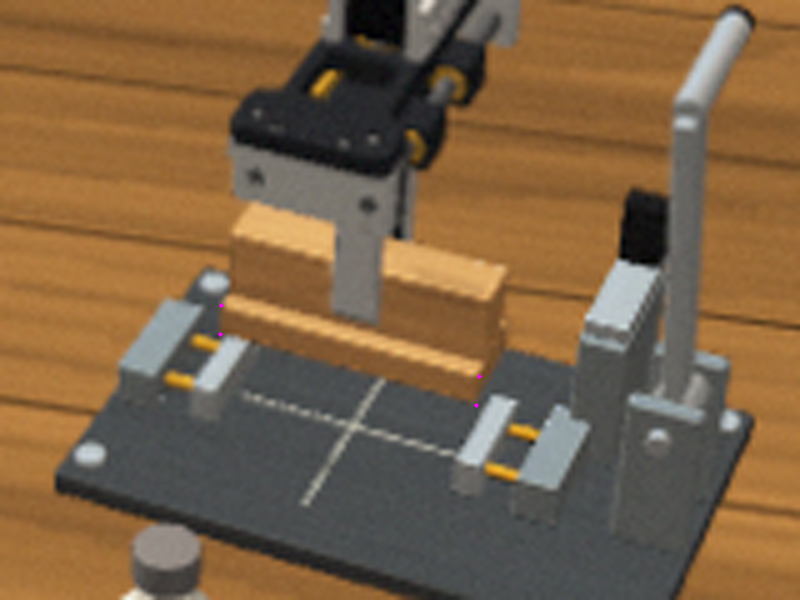

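The projected corners sit on the foot's corners, so the blank is level and centred on the TCP to about 1 mm. Now lower it so that the +y end rests on its stop and tilts.

```bash
python3 -m jog '[{"grip":2,"dx":0,"dy":1.5,"dz":-0.05,"spin":0},{"grip":2,"dx":0,"dy":2.6,"dz":-0.05,"spin":0},{"grip":2,"dx":0,"dy":3.0,"dz":-0.1,"spin":0},{"grip":2,"dx":0,"dy":3.2,"dz":-0.2,"spin":0},{"grip":2,"dx":0,"dy":3.4,"dz":-0.3,"spin":0},{"grip":2,"dx":0,"dy":3.6,"dz":-0.4,"spin":0},{"grip":2,"dx":0,"dy":3.6,"dz":-0.4,"spin":0},{"grip":2,"dx":0,"dy":3.6,"dz":-0.4,"spin":0}]' 15
python3 - <<'E'
from h import *
T,S=cam("top"),cam("scene")
r=lambda im,x,y,w,h,k:cv2.resize(im[y:y+h,x:x+w,::-1],None,fx=k,fy=k,interpolation=cv2.INTER_CUBIC)
cv2.imwrite("pics/s5.png",r(S["color"],330,210,130,97,6.1))
go(P(0,-9,56,0),P(0,-9,48,0),P(0,-5.5,42,0))
E
```

```text
clock: 15.78
eef_pos: [540.0, 75.3, 56.4]
eef_rot: [-1.57, -0.0, -0.203]
wrist_force: [-9.8, 4.1, 19.7]
finger_gap: 25.6
t 15.88 pos [540.   75.3  56.4] yaw -0.2032 F [-10.7   4.2  21.1] gap 26.3
(np.float64(537.9), np.float64(64.5), np.float64(56.0)) dx 0.01 dy 0.04 dz -1.10 spin -0.01
(np.float64(537.9), np.float64(64.5), np.float64(48.0)) dx 0.01 dy 0.84 dz -1.10 spin -0.01
(np.float64(538.6), np.float64(67.9), np.float64(42.0)) dx 0.01 dy 1.44 dz -0.75 spin -0.01
```

View pics/s5.png

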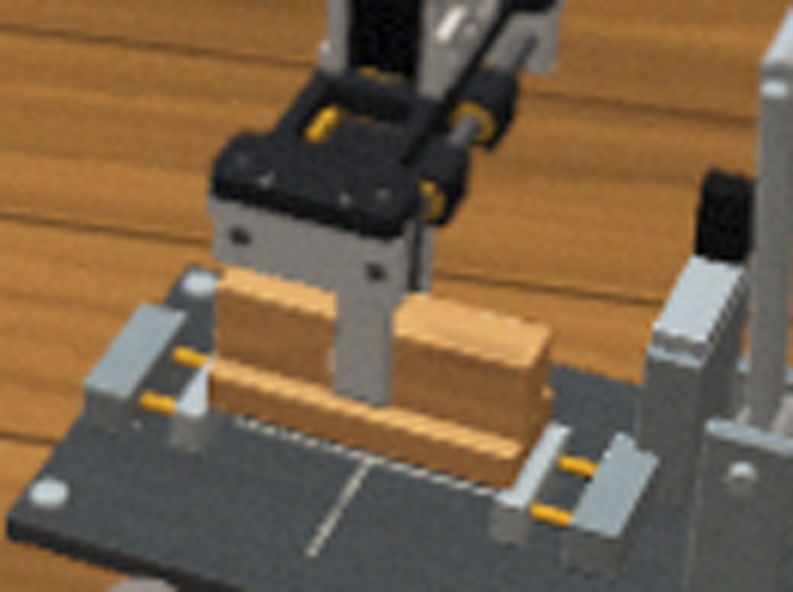

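The +y foot end sits on its stop at (525,480), but the blank looks level and the force is 20 N. I'll fit its tilt from this picture.

```bash
python3 - <<'E'
from h import *
S=cam("scene")
u=px([(211,364),(208,408),(516,456),(521,487)],330,210,6.1)
def pts(v):
    y,z,t=v;c,s=np.cos(t),np.sin(t)
    return place(PL,[[22.3,y+a*c-b*s,z+a*s+b*c] for a,b in[(-60,16),(-60,0),(60,16),(60,0)]])
s=least_squares(lambda v:(proj(S,pts(v))-u).ravel(),[2,30,0],x_scale=[1,1,.01]);print(s.x,s.fun.reshape(-1,2).round(1).tolist())
# stop top corners predicted in crop coords
print(((proj(S,place(PL,[[25,57,32],[25,69,32],[25,-57,32],[25,-69,32]]))-[330,210]+.5)*6.1).round(0))
E
```

```text
[5.58075908e+00 3.60320201e+01 6.68237353e-03] [[-0.3, 0.8], [0.1, -0.8], [0.7, -0.3], [-0.6, 0.3]]
[[492. 497.]
 [524. 506.]
 [200. 414.]
 [170. 405.]]
```

```bash
python3 -m jog '[{"grip":2,"dx":0,"dy":-0.8,"dz":0,"spin":0},{"grip":2,"dx":0,"dy":-0.8,"dz":0.3,"spin":0},{"grip":2,"dx":0,"dy":-0.8,"dz":0.7,"spin":0},{"grip":2,"dx":0,"dy":-0.8,"dz":0.7,"spin":0}]' 12
python3 -m jog '[{"grip":2,"dx":0,"dy":0.4,"dz":0,"spin":0},{"grip":2,"dx":0,"dy":0.7,"dz":0,"spin":0},{"grip":2,"dx":0,"dy":0.8,"dz":0,"spin":0},{"grip":2,"dx":0,"dy":0.8,"dz":0,"spin":0},{"grip":2,"dx":0,"dy":0.8,"dz":0,"spin":0}]'
python3 -m jog '[{"grip":2,"dx":0,"dy":0.2,"dz":0,"spin":0},{"grip":2,"dx":0,"dy":0.2,"dz":0,"spin":0},{"grip":2,"dx":0,"dy":0.2,"dz":0,"spin":0}]'
python3 -m jog '[{"grip":2,"dx":0,"dy":0.2,"dz":0,"spin":0},{"grip":2,"dx":0,"dy":0.2,"dz":0,"spin":0},{"grip":2,"dx":0,"dy":0.2,"dz":0,"spin":0}]'
python3 - <<'E'
from h import *
T,S=cam("top"),cam("scene")
r=lambda im,x,y,w,h,k:cv2.resize(im[y:y+h,x:x+w,::-1],None,fx=k,fy=k,interpolation=cv2.INTER_CUBIC)
cv2.imwrite("pics/s6.png",r(S["color"],330,210,130,97,6.1))
go(P(0,0,42,0))
E
```

```text
clock: 16.42
eef_pos: [541.3, 81.6, 62.6]
eef_rot: [-1.571, 0.0, -0.203]
wrist_force: [-0.3, -0.3, -1.1]
finger_gap: 25.7
clock: 17.05
eef_pos: [541.4, 81.3, 55.1]
eef_rot: [-1.571, -0.0, -0.204]
wrist_force: [-0.5, -0.8, 0.2]
finger_gap: 25.8
clock: 17.42
eef_pos: [541.5, 81.3, 53.1]
eef_rot: [-1.571, -0.0, -0.203]
wrist_force: [-3.0, -1.4, 3.3]
finger_gap: 25.8
clock: 17.8
eef_pos: [541.5, 81.3, 51.1]
eef_rot: [-1.571, -0.0, -0.204]
wrist_force: [-0.9, -1.6, 3.3]
finger_gap: 26.2
t 17.9 pos [541.5  81.3  51.1] yaw -0.2035 F [-1.4 -1.3  2.6] gap 25.7
(np.float64(539.7), np.float64(73.3), np.float64(42.0)) dx -0.01 dy 0.91 dz -0.82 spin -0.03
```

View pics/s6.png

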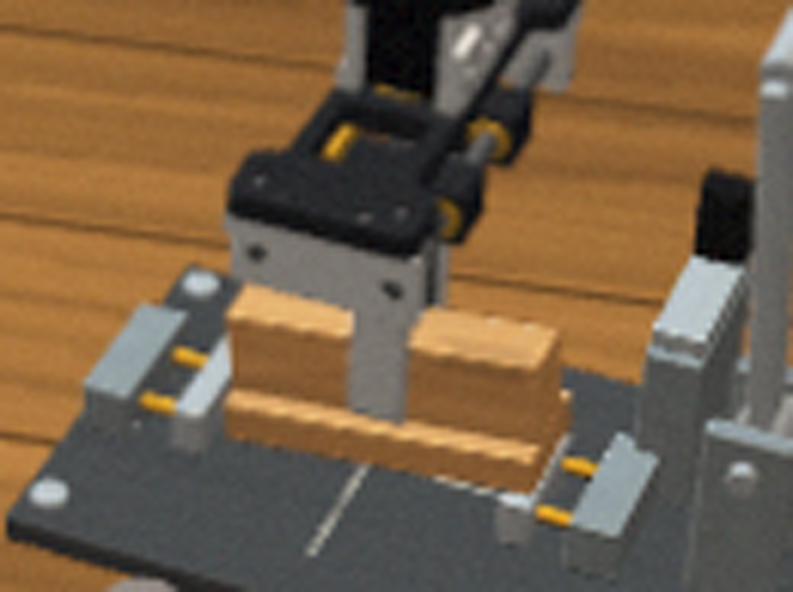

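The tilt is working now (3 N; the −y end of the foot is lower, edge from (228,395) to (540,462)). Lower a bit more, then push towards −y.

```bash
python3 -m jog '[{"grip":2,"dx":0,"dy":0.15,"dz":-0.1,"spin":0},{"grip":2,"dx":0,"dy":0.3,"dz":-0.2,"spin":0},{"grip":2,"dx":0,"dy":0.35,"dz":-0.4,"spin":0},{"grip":2,"dx":0,"dy":0.35,"dz":-0.4,"spin":0}]'
python3 -m jog '[{"grip":2,"dx":0,"dy":0,"dz":-0.2,"spin":0},{"grip":2,"dx":0,"dy":0,"dz":-0.4,"spin":0},{"grip":2,"dx":0,"dy":0,"dz":-0.5,"spin":0},{"grip":2,"dx":0,"dy":0,"dz":-0.5,"spin":0}]'
python3 -m jog '[{"grip":2,"dx":0,"dy":0,"dz":-0.2,"spin":0},{"grip":2,"dx":0,"dy":0,"dz":-0.4,"spin":0},{"grip":2,"dx":0,"dy":0,"dz":-0.4,"spin":0}]'
python3 - <<'E'
from h import *
go(P(0,-9,47,0),P(0,0,42,0))
E
```

```text
clock: 18.4
eef_pos: [540.8, 77.6, 47.7]
eef_rot: [-1.57, -0.0, -0.204]
wrist_force: [0.4, 1.3, 3.3]
finger_gap: 26.2
clock: 18.9
eef_pos: [539.6, 72.5, 47.5]
eef_rot: [-1.571, 0.0, -0.203]
wrist_force: [1.7, 3.7, 0.9]
finger_gap: 26.2
clock: 19.27
eef_pos: [538.8, 68.7, 47.5]
eef_rot: [-1.571, -0.0, -0.204]
wrist_force: [1.3, 6.1, 1.8]
finger_gap: 26.0
t 19.27 pos [538.8  68.7  47.5] yaw -0.2036 F [1.3 6.1 1.8] gap 26.0
(np.float64(537.9), np.float64(64.5), np.float64(47.0)) dx -0.00 dy 0.05 dz -0.43 spin -0.03
(np.float64(539.7), np.float64(73.3), np.float64(42.0)) dx -0.00 dy 0.55 dz 0.47 spin -0.03
```

```bash
for i in 1 2 3; do python3 -m jog '[{"grip":2,"dx":0,"dy":0,"dz":-0.1,"spin":0},{"grip":2,"dx":0,"dy":0,"dz":-0.1,"spin":0}]' | egrep 'pos|force'; done
python3 - <<'E'
from h import *
T=cam("top");S=cam("scene")
r=lambda im,x,y,w,h,k:cv2.resize(im[y:y+h,x:x+w,::-1],None,fx=k,fy=k,interpolation=cv2.INTER_CUBIC)
cv2.imwrite("pics/s7.png",r(S["color"],330,210,130,97,6.1))
go(P(0,0,42,0))
E
```

```text
eef_pos: [538.6, 67.9, 47.5]
wrist_force: [1.7, 5.2, 1.6]
eef_pos: [538.4, 67.0, 47.6]
wrist_force: [1.7, 6.6, 0.8]
eef_pos: [538.2, 66.0, 47.6]
wrist_force: [2.2, 7.1, 1.1]
t 20.12 pos [538.2  66.1  47.6] yaw -0.2034 F [1.1 7.  1.2] gap 26.0
(np.float64(539.7), np.float64(73.3), np.float64(42.0)) dx 0.00 dy 0.56 dz 0.74 spin -0.02
```

```bash
for i in 1 2 ; do python3 -m jog '[{"grip":2,"dx":0,"dy":0,"dz":-0.1,"spin":0},{"grip":2,"dx":0,"dy":0,"dz":-0.1,"spin":0},{"grip":2,"dx":0,"dy":0,"dz":-0.1,"spin":0}]' | egrep 'pos|force'; done
```

```text
eef_pos: [538.0, 65.1, 47.6]
wrist_force: [2.0, 7.9, 1.7]
eef_pos: [537.9, 64.2, 47.6]
wrist_force: [2.4, 8.4, 1.9]
```

```bash
python3 - <<'E'
from h import *
T,S=cam("top"),cam("scene")
r=lambda im,x,y,w,h,k:cv2.resize(im[y:y+h,x:x+w,::-1],None,fx=k,fy=k,interpolation=cv2.INTER_CUBIC)
cv2.imwrite("pics/s8.png",np.vstack([r(S["color"],335,250,113,60,7),r(T["color"],190,212,113,25,7)]))
E
```

```text
(no output)
```

View pics/s8.png

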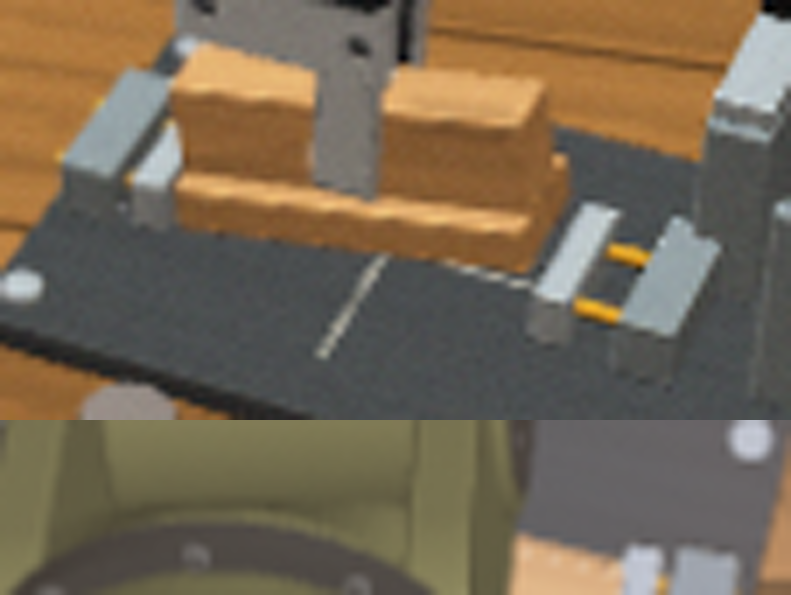

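The picture shows the +y end of the foot (530,270) inside its stop (540,290) and the −y stop pushed out. Now lower and flatten.

```bash
python3 -m jog '[{"grip":2,"dx":0,"dy":0.2,"dz":0,"spin":0},{"grip":2,"dx":0,"dy":0.3,"dz":0,"spin":0},{"grip":2,"dx":0,"dy":0.4,"dz":0.05,"spin":0},{"grip":2,"dx":0,"dy":0.5,"dz":0.1,"spin":0},{"grip":2,"dx":0,"dy":0.5,"dz":0.1,"spin":0}]'
python3 -m jog '[{"grip":2,"dx":0,"dy":0.1,"dz":0.05,"spin":0},{"grip":2,"dx":0,"dy":0.2,"dz":0.1,"spin":0},{"grip":2,"dx":0,"dy":0.3,"dz":0.15,"spin":0},{"grip":2,"dx":0,"dy":0.3,"dz":0.15,"spin":0}]'
```

```text
clock: 21.6
eef_pos: [538.1, 65.1, 42.7]
eef_rot: [-1.57, -0.0, -0.203]
wrist_force: [1.3, 7.6, 2.4]
finger_gap: 26.1
clock: 22.1
eef_pos: [538.3, 66.2, 39.5]
eef_rot: [-1.571, -0.0, -0.203]
wrist_force: [0.9, 5.3, 2.5]
finger_gap: 25.9
```

```bash
for i in 1 2 3; do python3 -m jog '[{"grip":2,"dx":0,"dy":0.1,"dz":0.04,"spin":0},{"grip":2,"dx":0,"dy":0.15,"dz":0.05,"spin":0},{"grip":2,"dx":0,"dy":0.15,"dz":0.05,"spin":0}]' | egrep 'pos|force'; done
```

```text
eef_pos: [538.4, 66.7, 38.0]
wrist_force: [1.2, 4.9, 1.9]
eef_pos: [538.5, 67.2, 36.7]
wrist_force: [-1.1, 4.7, 5.9]
eef_pos: [538.5, 67.3, 36.3]
wrist_force: [-8.8, 0.6, 21.9]
```

```bash
python3 -m jog '[{"grip":2,"dx":0,"dy":-0.15,"dz":0,"spin":0},{"grip":2,"dx":0,"dy":-0.15,"dz":0.2,"spin":0},{"grip":2,"dx":0,"dy":-0.15,"dz":0.4,"spin":0},{"grip":2,"dx":0,"dy":-0.15,"dz":0.6,"spin":0},{"grip":2,"dx":0,"dy":-0.15,"dz":0.6,"spin":0},{"grip":2,"dx":0,"dy":-0.15,"dz":0.6,"spin":0}]'
python3 - <<'E'
from h import *
go(P(0,0,36,0))
E
```

```text
clock: 23.98
eef_pos: [539.7, 73.5, 36.4]
eef_rot: [-1.571, 0.0, -0.203]
wrist_force: [1.5, -1.7, -2.3]
finger_gap: 26.0
t 23.98 pos [539.7  73.5  36.4] yaw -0.2034 F [ 1.5 -1.7 -2.3] gap 26.0
(np.float64(539.7), np.float64(73.3), np.float64(36.0)) dx 0.00 dy 0.04 dz -0.02 spin -0.03
```

```bash
python3 -m jog '[{"grip":5,"dx":0,"dy":0,"dz":0,"spin":0},{"grip":5,"dx":0,"dy":0,"dz":0,"spin":0},{"grip":5,"dx":0,"dy":0,"dz":0,"spin":0},{"grip":5,"dx":0,"dy":0,"dz":0,"spin":0},{"grip":5,"dx":0,"dy":-3,"dz":0,"spin":0},{"grip":5,"dx":0,"dy":-8,"dz":0,"spin":0},{"grip":5,"dx":0,"dy":-14,"dz":0,"spin":0},{"grip":5,"dx":-4,"dy":-16,"dz":-5,"spin":0},{"grip":5,"dx":-8,"dy":-16,"dz":-10,"spin":0},{"grip":5,"dx":-10,"dy":-16,"dz":-15,"spin":0},{"grip":5,"dx":-10,"dy":-16,"dz":-20,"spin":0},{"grip":5,"dx":-10,"dy":-16,"dz":-25,"spin":0},{"grip":5,"dx":-10,"dy":-16,"dz":-25,"spin":0},{"grip":5,"dx":-10,"dy":-16,"dz":-25,"spin":0}]'
python3 - <<'E'
from h import *
T,S=cam("top"),cam("scene")
r=lambda im,x,y,w,h,k:cv2.resize(im[y:y+h,x:x+w,::-1],None,fx=k,fy=k,interpolation=cv2.INTER_CUBIC)
cv2.imwrite("pics/s9.png",np.hstack([r(T["color"],165,170,133,110,3),r(S["color"],335,200,133,110,3)]))
# compare images with before, and outline of ideal placement: orange-wood mask
t=T["color"].astype(int)
for n,C in(("top",T),("scene",S)):
    c=C["color"].astype(int);m=((c[...,0]-c[...,2])>45).astype(np.uint8)
    # region: plate polygon inset
    poly=proj(C,place(PL,[[x,y,12] for x,y in((75,85),(75,-85),(-75,-85),(-75,85))])).astype(np.int32)
    k=np.zeros_like(m);cv2.fillPoly(k,[poly],1);m=m*k
    nl,lb,st,ce=cv2.connectedComponentsWithStats(m);i=1+st[1:,4].argmax()
    hull=cv2.convexHull(np.argwhere(lb==i)[:,::-1].astype(np.int32))
    # fit pose by silhouette IoU via rendering
    def sil(p):
        P8=[[a,b,z] for a in(-60,60) for b,z in((-22,12),(22,12),(-22,28),(22,28),(-13,62),(13,62))]
        h=cv2.convexHull(proj(C,place(p,P8)).astype(np.float32)).reshape(-1,2)
        im=np.zeros((480*4,640*4),np.uint8);cv2.fillPoly(im,[np.round(h*4+1.5).astype(np.int32)],1);return cv2.resize(im.astype(np.float32),(640,480),interpolation=cv2.INTER_AREA)
    hm=np.zeros((480,640),np.float32);cv2.fillPoly(hm,[hull],1)
    from scipy.optimize import minimize
    f=lambda v:np.abs(sil(place(PL,[[v[0],v[1],0]])[0].tolist()[:2]+[PL[2]+np.pi/2+v[2]/50])-hm).sum()
    s=min((minimize(f,x0,method="Nelder-Mead",options=dict(initial_simplex=np.array(x0)+np.array([[0,0,0],[5,0,0],[0,5,0],[0,0,3]]))) for x0 in([0,0,0],[3,-3,1])),key=lambda s:s.fun)
    print(n,"mask area",st[i,4],"plate x,y mm",s.x[:2].round(1),"yaw",(s.x[2]/50).round(3),"misfit px",s.fun.round(0),"ideal misfit",f([0,0,0]).round(0))
go()
E
```

```text
clock: 25.72
eef_pos: [391.3, -150.8, 196.5]
eef_rot: [-1.571, 0.0, -0.204]
wrist_force: [0.5, 0.7, 0.4]
finger_gap: 49.8
top mask area 1070 plate x,y mm [-1.7  2.4] yaw -0.002 misfit px 53.0 ideal misfit 144.0
scene mask area 1430 plate x,y mm [-2.7  1.1] yaw -0.001 misfit px 63.0 ideal misfit 126.0
t 25.82 pos [ 391.5 -150.2  196.5] yaw -0.2022 F [0.6 0.9 0.4] gap 49.6
```

```bash
python3 - <<'E'
from h import *
for n,xs in(("top",(16,18,20)),("scene",(17,19,21))):
    C=cam(n);c=C["color"].astype(np.float32)
    for sg in(1,-1):
        ys=np.arange(54,100,2.)
        v=0
        for x in xs:
            u=proj(C,place(PL,[[x,sg*y,32] for y in ys])).astype(np.float32)
            v=v+cv2.remap(c,u[None,:,0],u[None,:,1],cv2.INTER_LINEAR)[0]/len(xs)
        print(n,"+y" if sg>0 else "-y");print(" ".join(f"{int(y)}:{int(a[0])},{int(a[2])}" for y,a in zip(ys,v)))
E
```

```text
top +y
54:176,118 56:176,119 58:178,122 60:170,129 62:166,158 64:187,190 66:189,191 68:190,199 70:187,202 72:178,183 74:148,123 76:135,93 78:133,96 80:140,97 82:148,107 84:146,121 86:146,142 88:156,172 90:157,173 92:157,172 94:156,172 96:156,171 98:156,171
top -y
54:173,117 56:167,116 58:172,146 60:188,193 62:189,205 64:190,206 66:190,207 68:188,202 70:179,176 72:161,122 74:141,98 76:133,93 78:135,94 80:140,96 82:142,100 84:139,120 86:148,155 88:157,171 90:157,171 92:157,171 94:157,171 96:157,171 98:157,171
scene +y
54:215,100 56:217,102 58:217,101 60:217,101 62:211,133 64:197,185 66:191,204 68:190,204 70:188,202 72:184,196 74:146,150 76:109,99 78:102,81 80:100,76 82:96,77 84:93,79 86:110,106 88:140,153 90:149,167 92:149,167 94:149,165 96:150,167 98:152,167
scene -y
54:191,94 56:151,103 58:156,151 60:182,194 62:190,204 64:191,206 66:189,204 68:168,174 70:128,116 72:107,80 74:97,68 76:99,65 78:101,65 80:93,67 82:80,71 84:93,92 86:131,140 88:147,160 90:151,165 92:150,166 94:151,167 96:152,168 98:150,168
```

```bash
python3 -c "
from cell import ticket
print(ticket.sign_off())"
```

```text
the job is handed in; nothing more can be done
None
```

The job is handed in at about 26 s of the 72 s allowed, and by my last measurements the blank is within every tolerance.

**What I did:**
- Drew the tab back about 35 mm (25 mm needed).
- Lifted the bar by its handle to about 1.5 rad and left it standing. A picture taken after this showed both in place.
- Picked the blank up by its rib. My first try at lowering it met 20 N, because the blank stayed level instead of tilting. I backed off, moved 7 mm towards +y and lowered again.
- Let the +y end ride on its stop so the blank tilted, pushed the −y stop out with the low end, then pressed the blank flat. I slid it back to the middle, let go and moved clear.

**Last checks, from image fits:**

| Measure | Reading | Limit |
|---|---|---|
| Off centre between the stops | about +1 to +2.4 mm | 3 mm |
| Off the scribed line | about −2 to −3 mm | 5 mm |
| Angle out of square | about 0.002 rad | 0.06 rad |

- **Flatness:** the blank's outline fitted a flat blank in both views, but I did not measure the tilt directly.
- **Disagreement:** at release, the robot's own position reading put the blank within about 0.2 mm of centre on both axes. The camera offsets above are larger, roughly the size of the stated 2 mm calibration error.
- **Not checked:**
  - I could not view the final picture, because the 12-picture limit was reached.
  - I took no final reading of the bar or tab.
  - I did not measure the bystanders again; all moves passed well clear of them.

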